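Change the cold store over to the standby supply

TASK

At the interlocked changeover desk on the packing bench, change the medicine cold store over from the live incoming supply to the standby one without switching a source under load: throw the load lever (T-bar grip) off first, then the incomer that is on, slide the locking bar fully across to the left (seen from the robot), throw the other incomer on, and last of all put the load lever back on. Do not knock over or push away the packs, bottle and other things standing round and on the desk, and let go at the end.

Things in the scene. Friction and masses are not known exactly. Their poses are not given: they have to be found in the camera images.
- desk: Changeover desk, grey steel console fixed on the bench, 260 deep (x) x 440 wide (y) mm; origin: centre of underside, x away from the robot, y to the robot's left, yaw within 0.22 rad. Its panel rises at 35 deg from a 50 mm high front edge to a level top 190 mm high. Three breakers 104 mm wide sit on it at y -110, 0, +110 mm in any order, each with a lever.
- hinge_line (a point): Middle of the common hinge line of the three levers, along the desk's y, 20 mm under the panel face. From a lever's hinge to its grip the direction in the desk frame at joint value q is (sin(q - 0.611), 0, cos(q - 0.611)): leaning toward the robot, 13 deg from vertical when on, 57 deg when off.
- lamp_tube (a point): Middle of the lamp tube over the levers: 26 mm thick, along the desk's y, 410 mm long, on two bent tubes from the back at y +-205 mm. An upright gripper reaching behind a lever that is on strikes it: reach in beneath it from the robot's side, tool tilted 25 to 45 deg, fingers forward and down.
- lever_load (a joint): Load (outgoing breaker) lever hinge, rad: +0.38 = on (up the slope, away from the robot), 0 = square off the panel, -0.38 = off (down the slope, toward the robot). Friction, about 3 N at the grip, holds it where it is left: throw it right to its stop. On at the start. Can go on with the bar at either end, not between.
- lever_load_grip (a point): Centre of the load lever's grip, 115 mm from its hinge along the lever. The only T-bar: a round-ended bar 54 mm long along the desk's y, 22 mm thick; its breaker has a raised black module at the lower end. Its steel locking plate, 8 mm thick, stands in line with the lever, 30 mm up-slope of it.
- lever_live (a joint): Live incomer's lever hinge, rad: +0.38 = on (up the slope, away from the robot), 0 = square off the panel, -0.38 = off (down the slope, toward the robot). Friction, about 3 N at the grip, holds it where it is left: throw it right to its stop. On at the start. Can be on only with the bar at its right end.
- lever_live_grip (a point): Centre of the live incomer's grip, 115 mm from its hinge along the lever. Ball knob 36 mm across; locking plate carried 30 mm to the right (-y) of the lever. It is the ball-knob lever that is on at the start.
- lever_spare (a joint): Standby incomer's lever hinge, rad: +0.38 = on (up the slope, away from the robot), 0 = square off the panel, -0.38 = off (down the slope, toward the robot). Friction, about 3 N at the grip, holds it where it is left: throw it right to its stop. Off at the start. Can go on only with the bar at its left end.
- lever_spare_grip (a point): Centre of the standby incomer's grip, 115 mm from its hinge along the lever. Ball knob 36 mm across; locking plate carried 30 mm to the left (+y) of the lever. It is the lever that is off at the start.
- bar (a joint): Locking bar's slide along the desk's y, m: 0 = right end (start), 0.030 = left end (fully across). About 3 N of friction, stays where left. A lever's plate enters a bar notch to go on; with no notch facing it the lever is blocked after about 0.15 rad. The bar moves only with all three levers off.
- bar_grip (a point): Centre of the 36 mm ball knob at the right end of the notched flat steel locking bar that lies across the panel behind the levers. Its 14 mm stem stands square off the panel (leaning 35 deg toward the robot); the bar's top is 43 mm below the point along the stem.
- pack_long: Bystander, loose: white medicine pack lying flat in front of the desk, 75 x 130 x 60 mm (x, y, z); origin at the centre of its underside.
- pack_small: Bystander, loose: cardboard medicine pack lying flat in front of the desk, 50 x 90 x 45 mm; origin at the centre of its underside.
- sanitiser: Bystander, loose: upright bottle to the right of the desk, 60 mm across, 170 mm tall; origin at the centre of its underside.
- pen_cup: Bystander, loose: dark steel cup to the left of the desk, 72 mm across, 95 mm tall; origin at the centre of its underside.
- label_roll: Bystander, loose: roll of labels lying on its flat side on the desk's level top behind the breakers, 80 mm across, 50 mm tall; origin at the centre of its underside.
- pack_deck: Bystander, loose: white medicine pack standing on the desk's level top behind the breakers, 40 x 80 x 70 mm; origin at the centre of its underside.
- tape_gun: Bystander, loose: hand tape dispenser to the left of the desk, 170 x 60 x 97 mm; origin at the centre of its underside.

How it is judged:
By the outcome, as a careful person would: the job done as asked, in the order asked, and still so for the second after the job is handed in, with the robot touching nothing.
It also fails if it takes over 64 s, if anything falls off the work surface, if the arm or the gripper's body presses on something with over 40 N, if the wrist force passes 120 N, or if a joint passes its speed limit or range.

ROBOT

A 6-joint arm with a two-finger parallel gripper is mounted at the origin on the work surface. World frame = base frame: x ahead of the robot, y to its left, z up, the work surface at z = 0. Lengths are in m, angles in degrees, forces in N, time in s.
With the tool pointing down it reaches from about 0.325 to 0.775 m from the base axis. Payload 5.5 kg.
Tool frame: the origin (TCP) lies at the centre of the arm's flange, where the gripper is bolted on; the fingertips stand 182 mm ahead of it and the grasp point (between the pads) lies 163 mm ahead of it; z points along the fingers, y is the line along which they close (so a half turn about z gives the same grasp; the last joint's range is limited). The gripper opens to 88 mm and grips with 3 to 60 N. Pads are 20 mm wide; open, the fingers measure 115 mm over their backs; the gripper's body (75 mm by 178 mm) begins 61 mm behind the grasp point.
Start: joints at [-78.306, 5.22, 70.514, -0, 104.267, -3.249], TCP at [0.155, -0.58, 0.405] pointing down, gripper open.
Joint ranges: [-164.24, 164.24], [-49.07, 125.15], [9.68, 141.18], [-86.29, 266.29], [3.28, 154.24], [-151.56, 151.56]. Speed limits (degrees/s): [147.25, 147.25, 172.46, 180, 180, 180].

INTERFACE

Orientations are given as [roll, pitch, yaw] about the fixed x, y, z axes, in that order (R = Rz(yaw) Ry(pitch) Rx(roll)).
In Python, from station import r gives the robot as it stands. The module is installed in compiled form; this text tells all that it offers. Calls block until the motion is done:
- r.reach(position, orientation): joint-space move of the TCP to a pose.
- r.servo_line(position, rotation=None, speed=0.15): straight line of the TCP; rotation=None keeps the orientation; speed is the mean speed in m/s.
- r.move_joints(angles): joint-space move.
- r.let_go() and r.grab(squeeze=None): open the fingers fully, or close them until they stop; squeeze is the grip in N (None keeps the last).
- r.wait(seconds).
- r.inverse_kinematics(position, orientation): joint angles nearest the present ones, or None.
- r.sense(): the state.
- r.snapshot(name): name is "scene" or "top" or "wrist"; returns a dict with "frame" (420x560x3 uint8, red, green, blue), "fx", "fy", "cx", "cy" (pixels), "R" (3x3) and "t" (3): a world point X has camera coordinates R X + t. Camera axes: x right, y down, z forward; pixel columns grow to the right and rows downward; lengths in m; the calibration is good to about 2 mm. A picture is of the moment at which its call begins. There is no depth.
A pose or a line that the arm cannot do raises r.IKError and nothing moves.
- r.hand_in(): hands the job in, once; it reports no verdict.
The state is a dict: "clock": time; "joints": joint angles; "joint_vel": joint speeds; "joint_torque": joint torques, N m; "tcp_pos": TCP position; "orientation": TCP orientation; "contact_force": force on the tool from outside, world axes, zero at the start; "torque": the same for the moment, N m; "opening": finger opening in m.
Only numpy, scipy, OpenCV 4.12 (cv2) and the standard library are available. Lean on these libraries where they do the work, as an engineer would, in place of code of your own. Each camera call takes 0.05 s, during which the arm holds its last target. There are 200 camera calls.

## Working session

There is one attempt and no reset: what is moved stays moved. The work goes in short steps, each a Python script; the robot and the scene stay as the last script left them, time stands still between calls to the robot, and variables do not carry over. Pictures are saved under pics/ and viewed, on a budget of 10 in all, crops included, one or two more only if the job needs it, and the job is handed in when it is done.

```bash
mkdir -p pics
python3 - <<'E'
from station import r
import cv2,numpy as np
for n in("scene","top"):
    s=r.snapshot(n); cv2.imwrite(f"pics/{n}0.png",cv2.resize(s["frame"][:,:,::-1],(784,588),interpolation=cv2.INTER_CUBIC))
    print(n,s["fx"],s["fy"],s["cx"],s["cy"],np.round(s["R"],3).tolist(),np.round(s["t"],3), "cam",np.round(-np.array(s["R"]).T@s["t"],3))
    np.savez(f"{n}0.npz",**s)
print(r.sense())
E
```

```text
scene 464.05997325417167 464.05997325417167 266.85740071551413 211.16363212081225 [[0.295, 0.955, -0.002], [0.697, -0.217, -0.683], [-0.653, 0.2, -0.73]] [-0.222 -0.246  1.643] cam [ 1.311 -0.17   1.032]
top 455.389906552656 455.389906552656 281.7068706098628 212.18127110439866 [[0.009, -1.0, 0.002], [-0.995, -0.009, -0.096], [0.096, -0.001, -0.995]] [0.044 0.606 1.363] cam [0.472 0.051 1.415]
{'clock': 0.1, 'joints': array([-7.83056496e+01,  5.26048072e+00,  7.05751020e+01, -1.12896699e-03,
        1.04266622e+02, -3.24965197e+00]), 'joint_vel': array([ 0.01524789, -0.02800554, -0.16690787,  0.08457941, -0.01301021,
       -0.07777611]), 'joint_torque': array([ 3.74544776e-03, -4.47858739e+01, -4.07568812e+01,  7.01282336e-02,
        2.84241582e-02, -1.14333900e-04]), 'tcp_pos': array([ 0.15472214, -0.57976864,  0.40360084]), 'orientation': array([-1.79897898e+02, -4.70075083e-03,  1.49437210e+01]), 'contact_force': array([ 0.08046997, -0.70530521, -0.0411876 ]), 'torque': array([ 0.00494722, -0.03804165,  0.02026226]), 'opening': 0.08781141676056968}
```

View pics/scene0.png

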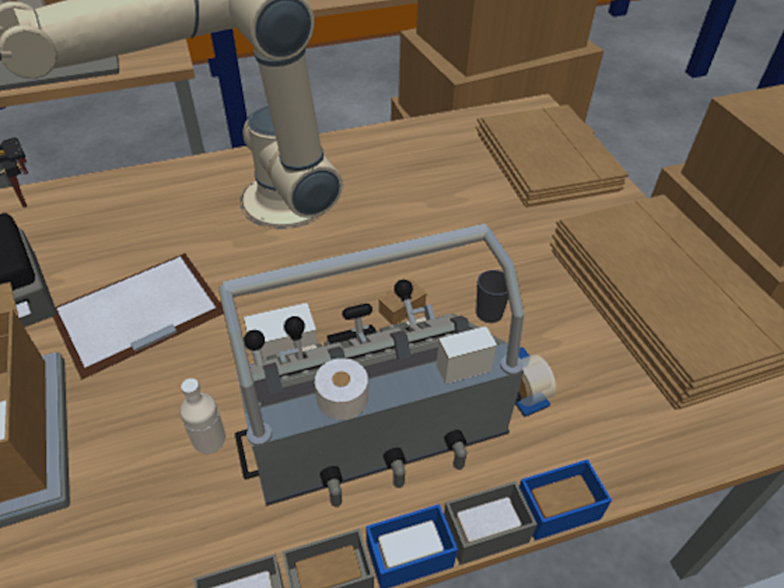

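View pics/top0.png

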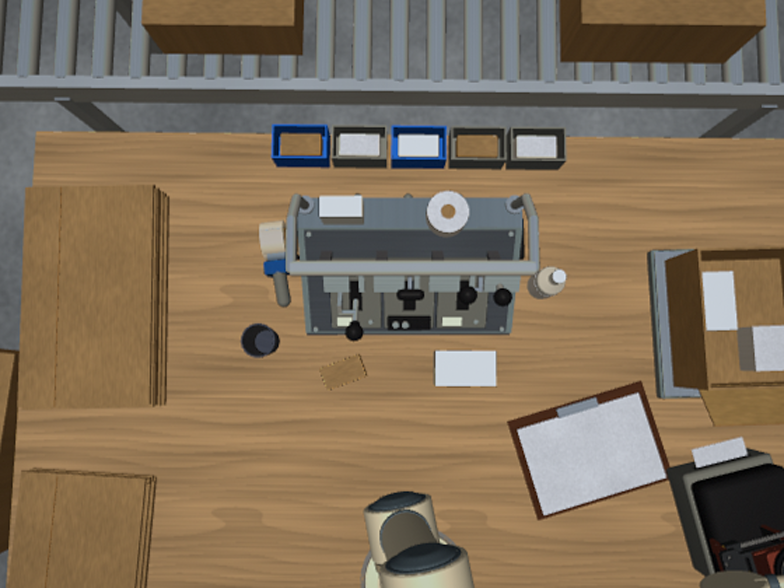

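The scene view shows the panel from behind, with bar knob (255,340), live knob (294,327), T-bar (357,311) and spare knob (403,289). In the top view they are at (503,297), (468,295), (410,295) and (354,331). The lamp tube ends are at about (288,268) and (537,268). So from the robot's left the order is spare, load, live, then the bar knob. Next I triangulate these.

```bash
cat > h.py <<'E'
import numpy as np, cv2
def load(n): return dict(np.load(n))
def blob(s,uv,rad=14,thr=60):
    g=s["frame"].max(2); u,v=[int(round(a/1.4)) for a in uv]
    m=(g<thr).astype(np.uint8); m=cv2.morphologyEx(m,cv2.MORPH_OPEN,cv2.getStructuringElement(cv2.MORPH_ELLIPSE,(5,5)))
    n,l,st,c=cv2.connectedComponentsWithStats(m)
    i=min(range(1,n),key=lambda k:np.hypot(*(c[k]-[u,v])))
    return c[i],st[i]
def ray(s,p):
    d=s["R"].T@np.array([(p[0]-s["cx"])/s["fx"],(p[1]-s["cy"])/s["fy"],1]); return -s["R"].T@s["t"],d/np.linalg.norm(d)
def tri(a,pa,b,pb):
    A=0;B=0;rs=[ray(a,pa),ray(b,pb)]
    for o,d in rs:
        P=np.eye(3)-np.outer(d,d);A=A+P;B=B+P@o
    X=np.linalg.solve(A,B); return X,[round(float(np.linalg.norm((np.eye(3)-np.outer(d,d))@(X-o))*1000),1) for o,d in rs]
def plane(s,p,z):
    o,d=ray(s,p); return o+d*(z-o[2])/d[2]
def proj(s,X):
    c=s["R"]@X+s["t"]; return [s["fx"]*c[0]/c[2]+s["cx"],s["fy"]*c[1]/c[2]+s["cy"]]
E
python3 - <<'E'
from h import *
S=load("scene0.npz");T=load("top0.npz")
for n,a,b in [("bar",(255,340),(503,297)),("live",(294,327),(468,295)),("load",(357,311),(410,295)),("spare",(403,289),(354,331))]:
    pa,sa=blob(S,a);pb,sb=blob(T,b); X,e=tri(S,pa,T,pb)
    print(n,pa.round(1),sa[2:],pb.round(1),sb[2:],X.round(4),e)
for n,a,b in [("lampR",(228,288),(537,268)),("lampL",(487,232),(288,268)),("bottlecap",(189,386),(558,276))]:
    X,e=tri(S,np.array(a)/1.4,T,np.array(b)/1.4); print(n,X.round(4),e)
# panel front corners in top (z=.05)
for p in [(306,333),(511,333)]: print("front",plane(T,np.array(p)/1.4,.05).round(3))
for n,p,z in [("packL",(434,369),.06),("packLr",(496,369),.06),("small",(343,372),.045),("cup",(259,340),.095)]: print(n,plane(T,np.array(p)/1.4,z).round(3))
for n,s in(("s",S),("t",T)):
    pass
c=cv2.resize(T["frame"][125:245,190:400,::-1],(798,456),interpolation=cv2.INTER_CUBIC);cv2.imwrite("pics/topc.png",c)
E
```

```text
bar [181.2 242.6] [ 15  14 163] [358.4 212.1] [ 14  13 140] [ 0.5921 -0.1592  0.1868] [1.2, 1.2]
live [209.9 233.6] [ 14  17 175] [332.2 211.2] [ 15  22 220] [ 0.5928 -0.0885  0.1953] [2.4, 2.4]
load [254.9 222.1] [ 21  11 160] [292.5 212.4] [ 20  16 208] [0.589  0.0207 0.1958] [0.0, 0.0]
spare [288.  206.2] [ 13  14 139] [252.7 236.1] [ 12  14 127] [0.526  0.1288 0.1549] [0.6, 0.6]
lampR [ 0.626  -0.185   0.3539] [4.3, 4.3]
lampL [0.6221 0.2293 0.3494] [0.4, 0.4]
bottlecap [ 0.6371 -0.2755  0.1631] [1.6, 1.6]
front [0.525 0.238 0.05 ]
front [ 0.528 -0.201  0.05 ]
packL [ 0.451 -0.035  0.06 ]
packLr [ 0.452 -0.166  0.06 ]
small [0.442 0.158 0.045]
cup [0.508 0.329 0.095]
```

View pics/topc.png

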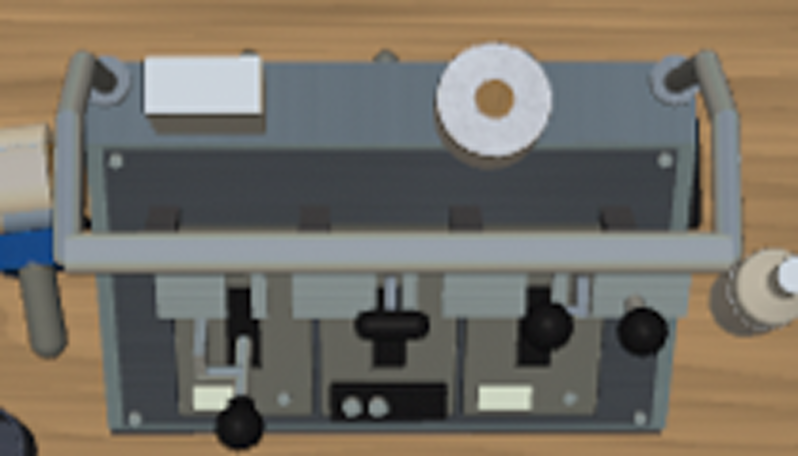

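```bash
cat > m.py <<'E'
from h import *
from station import r
t=np.radians(35);Z=np.array([np.sin(t),0,-np.cos(t)]);N=np.array([np.cos(t),0,np.sin(t)]);Y=np.array([0,1.,0])
O=[180,-35,0.5]
def tcp(P,perp=0,ax=0,dy=0): return P+perp*N+(ax-.182)*Z+dy*Y   # fingertip offset from P
def force(): return np.array(r.sense()["contact_force"])
def shove(d,limit=10,maxd=.02,step=.002):
    "creep along d until the force against the motion rises to limit"
    f0=0;p0=np.array(r.sense()["tcp_pos"]);s=0
    while s<maxd:
        s+=step; r.servo_line(p0+s*d,speed=.03); f=-force()@d
        if f>limit: break
    print("shove",round(s,4),"F",f.round(1)); return s
def snap(n,f):
    s=r.snapshot(n);np.savez(f+".npz",**s);return s
E
python3 - <<'E'
from m import *
S=load("scene0.npz");T=load("top0.npz")
G={}
for n,a,b in [("bar",(255,340),(358.7,212.1)),("live",(294,327),(334.2,210.8)),("load",(357,311),(293.2,210.5)),("spare",(403,289),(252.9,236.3))]:
    X,e=tri(S,blob(S,a)[0],T,b); G[n]=X; print(n,X.round(4),e)
np.savez("G.npz",**G)
D=np.array([-.070,0,-.049])
for n,k in [("load",1),("live",1),("spare",-1)]:
    for P in(G[n],G[n]+k*D):
        for pr in(.034,-.034):
            for ax in(.02,-.15,-.22): print(n,pr,ax,r.inverse_kinematics(tcp(P,pr,ax),O) is not None,end="; ")
print([r.inverse_kinematics(tcp(G["bar"],0,ax,-.038),O) is not None for ax in(.015,-.15,-.22)])
print(np.round(r.inverse_kinematics(tcp(G["load"],.034,-.2),O),1))
E
```

```text
bar [ 0.5922 -0.1596  0.187 ] [0.7, 0.7]
live [ 0.5942 -0.0911  0.1979] [0.1, 0.1]
load [0.5937 0.0192 0.2014] [0.2, 0.2]
spare [0.5256 0.1285 0.1545] [0.3, 0.3]
load 0.034 0.02 True; load 0.034 -0.15 True; load 0.034 -0.22 True; load -0.034 0.02 True; load -0.034 -0.15 True; load -0.034 -0.22 True; load 0.034 0.02 True; load 0.034 -0.15 True; load 0.034 -0.22 False; load -0.034 0.02 True; load -0.034 -0.15 False; load -0.034 -0.22 False; live 0.034 0.02 True; live 0.034 -0.15 True; live 0.034 -0.22 True; live -0.034 0.02 True; live -0.034 -0.15 True; live -0.034 -0.22 True; live 0.034 0.02 True; live 0.034 -0.15 True; live 0.034 -0.22 True; live -0.034 0.02 True; live -0.034 -0.15 False; live -0.034 -0.22 False; spare 0.034 0.02 True; spare 0.034 -0.15 True; spare 0.034 -0.22 True; spare -0.034 0.02 True; spare -0.034 -0.15 False; spare -0.034 -0.22 False; spare 0.034 0.02 True; spare 0.034 -0.15 True; spare 0.034 -0.22 True; spare -0.034 0.02 True; spare -0.034 -0.15 True; spare -0.034 -0.22 True; [True, True, True]
[ -2.9 -36.2  94.3   2.   87.   87.1]
```

```bash
cat >> m.py <<'E'
D=.0855
def pull(P,c):
    r.reach(tcp(P,c+.011,-.15),O); r.servo_line(tcp(P,c+.011,.02),speed=.12); print("in",force().round(1))
    r.servo_line(tcp(P,c-D+.008,.02),speed=.1); print("pulled",force().round(1)); shove(-N)
    p=np.array(r.sense()["tcp_pos"]); print("tip perp",((p-tcp(P,0,0))@N).round(4))
def away(n,d=.13):
    p=np.array(r.sense()["tcp_pos"])+.01*n; r.servo_line(p,speed=.1); r.servo_line(p-d*Z,speed=.15)
E
python3 - <<'E'
from m import *
G=load("G.npz")
r.grab(5)
r.reach(tcp(G["load"],.034,-.2),O); print(r.sense()["clock"])
pull(G["load"],.021)
away(N); print(r.sense()["clock"],force().round(1))
s=snap("top","t1"); a=snap("scene","s1")
cv2.imwrite("pics/1.png",np.hstack([cv2.resize(x["frame"][i:i+150,j:j+200,::-1],(400,300),interpolation=cv2.INTER_CUBIC) for x,i,j in((s,120,200),(a,150,150))]))
E
```

```text
3.95
in [ 0.4 -0.   0.1]
pulled [ 0.5 -1.1  0.8]
shove 0.008 F 12.3
tip perp -0.0619
9.1583 [-0.4  0.2 -0.1]
```

View pics/1.png

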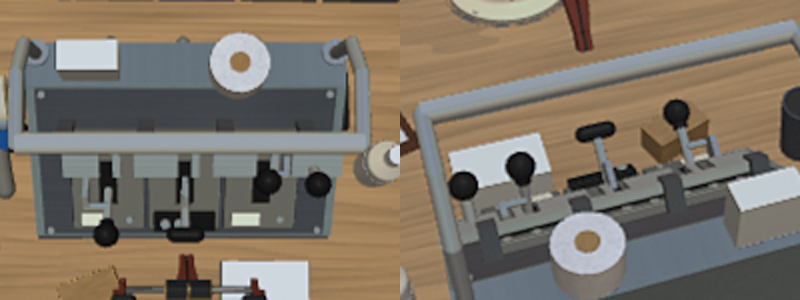

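The crop shows the load T-bar off, at (185,235) in line with the spare ball at (106,232). Nothing else has moved. The live lever is next.

Run:
```python
from m import *
G=load("G.npz")
pull(G["live"],.028)
away(N); print(r.sense()["clock"],force().round(1))
# bar: finger to the right of the knob, push left
K=G["bar"]
r.reach(tcp(K,0,-.13,-.040),O); 
s=snap("top","t2"); a=snap("scene","s2")
cv2.imwrite("pics/2.png",np.hstack([cv2.resize(x["frame"][i:i+150,j:j+200,::-1],(400,300),interpolation=cv2.INTER_CUBIC) for x,i,j in((s,120,200),(a,150,150))]))
print(r.sense()["clock"])
```

```text
in [ 0.6 -0.6 -1. ]
pulled [0.4 0.2 0.5]
shove 0.006 F 14.1
tip perp -0.0533
14.5333 [ 0.4  0.8 -0.5]
15.1667
```

View pics/2.png

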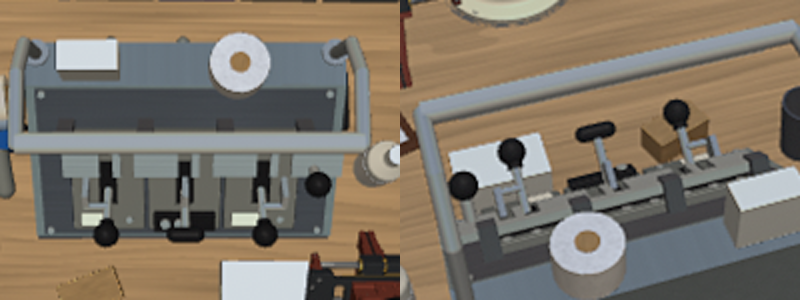

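All three levers are off, with the live ball now at (264,232) in the same row as the others. Next I push the bar.

Run:
```python
from m import *
G=load("G.npz");K=G["bar"]
r.servo_line(tcp(K,0,.012,-.040),speed=.12); print("in",force().round(1))
r.servo_line(tcp(K,0,.012,-.009),speed=.06); print(force().round(1))
shove(Y,limit=12); print("dy",(np.array(r.sense()["tcp_pos"])-tcp(K))[1].round(4))
away(-Y); print(r.sense()["clock"],force().round(1))
s=snap("top","t3"); a=snap("scene","s3")
S=load("s3.npz");T=load("t3.npz")
pb=blob(T,(490,297))[0];pa=blob(S,(258,338))[0];print(tri(S,pa,T,pb),K.round(4))
cv2.imwrite("pics/3.png",np.hstack([cv2.resize(x["frame"][i:i+150,j:j+200,::-1],(400,300),interpolation=cv2.INTER_CUBIC) for x,i,j in((s,120,200),(a,150,150))]))
```

```text
in [-0.4 -0.4 -0. ]
[ 0.3 -0.8  0.2]
shove 0.012 F 12.2
dy 0.0022
19.95 [-0.6  0.7 -0.2]
(array([ 0.5922234 , -0.13101049,  0.18773573]), [0.3, 0.3]) [ 0.5922 -0.1596  0.187 ]
```

View pics/3.png

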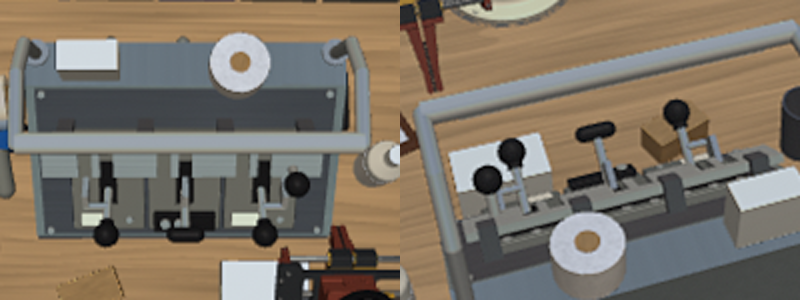

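The bar knob moved 28.6 mm by vision (top crop 318 → 297) and stopped against 12 N, so it is fully across. Now the spare lever goes on.

```bash
cat >> m.py <<'E'
def push(P,c):
    "P = grip centre in the off position"
    ax=next(a for a in np.arange(-.13,-.04,.01) if r.inverse_kinematics(tcp(P,-c-.008,a),O) is not None); print("ax",ax)
    r.reach(tcp(P,-c-.008,ax),O); r.servo_line(tcp(P,-c-.008,.018),speed=.12); print("in",force().round(1))
    r.servo_line(tcp(P,-c+D-.008,.018),speed=.1); print("pushed",force().round(1)); shove(N)
    print("tip perp",((np.array(r.sense()["tcp_pos"])-tcp(P))@N).round(4),"expect",-c+D)
E
python3 - <<'E'
from m import *
G=load("G.npz")
push(G["spare"],.028); away(-N); print(r.sense()["clock"],force().round(1))
s=snap("top","t4"); a=snap("scene","s4")
cv2.imwrite("pics/4.png",np.hstack([cv2.resize(x["frame"][i:i+150,j:j+200,::-1],(400,300),interpolation=cv2.INTER_CUBIC) for x,i,j in((s,120,200),(a,150,150))]))
E
```

```text
ax -0.07000000000000003
in [ 0.2 -0.1 -0.4]
pushed [-1.   0.4 -3.1]
shove 0.008 F 10.7
tip perp 0.0561 expect 0.05750000000000001
25.425 [0.2 0.4 0.3]
```

View pics/4.png

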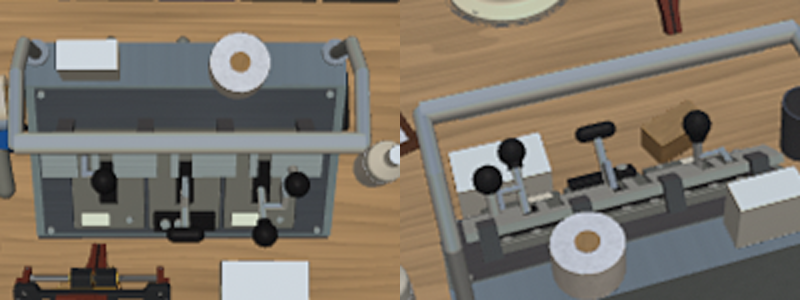

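The spare ball is on, at (104,181), the row the live ball had when it was on. Last is the load lever.

Run:
```python
from m import *
G=load("G.npz")
push(G["load"]-D*N,.021); away(-N); print(r.sense()["clock"],force().round(1))
p=np.array(r.sense()["tcp_pos"]); r.servo_line(p+[-.03,0,.08],speed=.15); r.let_go()
s=snap("top","t5"); a=snap("scene","s5")
T=load("t5.npz");S=load("s5.npz")
print("load",tri(S,blob(S,(357,311))[0],T,blob(T,(410,295))[0]),G["load"])
print("spare",tri(S,blob(S,(418,299))[0],T,blob(T,(353,296))[0]))
cv2.imwrite("pics/5.png",np.hstack([cv2.resize(x["frame"][i:i+210,j:j+280,::-1],(400,300),interpolation=cv2.INTER_CUBIC) for x,i,j in((s,110,160),(a,130,110))]))
print(r.sense()["clock"])
```

```text
Traceback (most recent call last):
  File "m.py", line 25, in push
    ax=next(a for a in np.arange(-.13,-.04,.01) if r.inverse_kinematics(tcp(P,-c-.008,a),O) is not None); print("ax",ax)
StopIteration
```

The approach is out of reach at this tilt because the lever is near the base axis. I'll use a steeper tool (20° tilt) for this push, since in front of the levers the lamp is not in the way.

Run:
```python
import m
from m import *
G=load("G.npz"); N35=N.copy(); P=G["load"]-D*N35
def setup(a):
    t=np.radians(a); m.Z[:]=[np.sin(t),0,-np.cos(t)]; m.N[:]=[np.cos(t),0,np.sin(t)]; O[1]=-a
for a in(28,24,20,16):
    setup(a)
    q=lambda p,ax:r.inverse_kinematics(p+ax*Z,O) is not None
    p=tcp(P,-.029); print(a,[q(p,x) for x in(.018,-.05,-.08,-.11)],[q(p+k*D*N35,x) for k in(.5,1.1) for x in(.018,)])
```

```text
28 [True, True, True, True] [True, True]
24 [True, True, True, True] [True, True]
20 [True, True, True, True] [True, True]
16 [True, True, True, True] [True, True]
```

Run:
```python
from m import *
G=load("G.npz"); N35=N.copy(); P=G["load"]-D*N35
t=np.radians(24); Z[:]=[np.sin(t),0,-np.cos(t)]; N[:]=[np.cos(t),0,np.sin(t)]; O[1]=-24
r.reach(tcp(P,-.029,-.11),O); r.servo_line(tcp(P,-.029,.018),speed=.12); print("in",force().round(1))
r.servo_line(tcp(P,-.029,.018)+D*N35,speed=.1); print("pushed",force().round(1)); s=shove(N35); print("expect",.008)
away(-N,.10); print(r.sense()["clock"],force().round(1))
p=np.array(r.sense()["tcp_pos"]); r.servo_line(p+[-.03,0,.06],speed=.15); r.let_go()
s=snap("top","t5"); a=snap("scene","s5")
T=load("t5.npz");S=load("s5.npz")
print("load",tri(S,blob(S,(357,311))[0],T,blob(T,(410,295))[0]),G["load"])
print("spare",tri(S,blob(S,(418,299))[0],T,blob(T,(353,296))[0]))
cv2.imwrite("pics/5.png",np.hstack([cv2.resize(x["frame"][i:i+210,j:j+280,::-1],(400,300),interpolation=cv2.INTER_CUBIC) for x,i,j in((s,110,160),(a,130,110))]))
print(r.sense()["clock"])
```

```text
in [-0.3 -0.3  0.2]
pushed [-1.1  0.2 -1.3]
shove 0.012 F 12.5
expect 0.008
30.8917 [ 0.8  0.2 -0.1]
load (array([0.58904436, 0.02067626, 0.19556028]), [0.1, 0.1]) [0.59373632 0.01921191 0.20140471]
spare (array([0.59072344, 0.12926505, 0.19658149]), [0.9, 0.9])
32.9583
```

View pics/5.png

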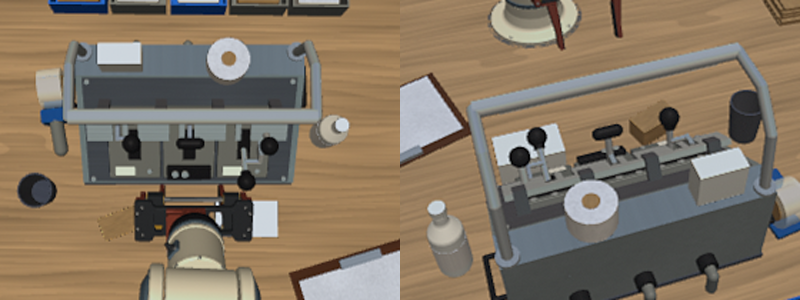

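Run:
```python
from m import *
for n in("s","t"):
    a=load({"s":"scene0.npz","t":"top0.npz"}[n])["frame"].astype(int);b=load(n+"5.npz")["frame"].astype(int)
    m=(abs(a-b).max(2)>40).astype(np.uint8); k,l,st,c=cv2.connectedComponentsWithStats(m)
    print(n,[(st[i][:4]*1.4).astype(int).tolist() for i in range(1,k) if st[i][4]>25])
print(force().round(1)); r.hand_in()
```

```text
s [[0, 0, 244, 61], [235, 0, 74, 26], [310, 0, 43, 9], [237, 12, 149, 218], [82, 51, 32, 9], [236, 118, 26, 57], [275, 125, 26, 12], [0, 137, 28, 70], [393, 278, 39, 46], [243, 305, 61, 46], [341, 340, 11, 7]]
t [[308, 275, 15, 16], [364, 275, 9, 15], [420, 275, 8, 15], [446, 275, 8, 15], [468, 275, 25, 30], [495, 275, 16, 29], [390, 277, 8, 14], [343, 287, 7, 15], [343, 298, 16, 18], [312, 298, 168, 289], [345, 317, 18, 23], [371, 411, 14, 8], [740, 532, 43, 15], [767, 550, 11, 23], [460, 569, 5, 18], [700, 571, 84, 16], [305, 576, 54, 11]]
[-0.5  0.3 -0.9]
the job is handed in; nothing more can be done
```

The changeover is complete and handed in at about 33 s on the robot's clock, with the gripper open and clear of everything. I worked in the order asked, using closed fingers to pull or push each part:

1. **Load off:** pulled right to its stop.
2. **Live incomer off:** pulled right to its stop.
3. **Locking bar:** pushed fully left. The cameras showed 28.6 mm of the 30 mm travel, which is within calibration error, and it stopped against about 12 N.
4. **Standby incomer on:** pushed right to its stop.
5. **Load back on:** pushed right to its stop.

**Checks:** each throw ended against a firm stop at 10–14 N, well above the 3 N friction. The load grip came back to within 1 mm of its starting position. The standby knob sits where an "on" knob should. Comparing first and last pictures, I saw no change at the packs, bottle, cup, roll or tape gun, except that the gripper partly hid the two front packs from above. In the scene view those two looked unmoved.

**Disagreed:**
- **Load lever tilt:** the planned 35° tilt was out of reach for the final push, so I used 24°.
- **Load lever end point:** that push also ran about 4 mm further than predicted before the stop.

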